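# Hang the drying rack on both hooks of its stand

## Robot

A 7-joint arm with a two-finger parallel gripper is mounted at the origin on the work surface. World frame = base frame: x ahead of the robot, y to its left, z up, the work surface at z = 0. Lengths are in m, angles in rad, forces in N, time in s.
With the tool pointing down it reaches from about 0.35 to 0.9 m from the base axis. Payload 8.1 kg.
Tool frame: the origin (TCP) lies on the centre line of the jaws, within the pads' length; the fingertips stand 17 mm ahead of it and the grasp point (between the pads) lies 2 mm behind it; z points along the fingers, y is the direction in which the jaws open and shut (so a half turn about z gives the same grasp; the last joint's range is limited). The gripper opens to 92 mm and grips with 3 to 60 N. Pads are 19 mm wide; open, the fingers measure 130 mm over their backs; the gripper's body (75 mm by 190 mm) begins 47 mm behind the grasp point.
Start: joints at [1.129, 0.434, 0.025, 1.573, -0.012, 1.134, -0.075], TCP at [0.208, -0.589, 0.244] pointing down, gripper open.
Joint ranges: [-2.62, 2.62], [-0.44, 2.09], [-1.27, 1.32], [0.08, 2.57], [-1.32, 4.46], [0.12, 2], [-2.74, 2.74]. Speed limits (rad/s): [2.22, 2.22, 3.01, 3.01, 3.14, 3.14, 3.14].

## Interface

Orientations are given as a rotation vector (axis times angle).
In Python, from cell import arm gives the robot as it stands.
- The arm moves only by the shell command python3 -m creep 'ROWS' [FORCE]. ROWS is JSON, a list that holds one entry, the list of rows, each a list of 7 numbers: the shift along the world's x, y, z in cm, then the turn, a rotation vector about the world's x, y, z in degrees, then the opening, from -1 (shut) to 1 (fully open), so that 0 is half open. In form: [[[tx, ty, tz, ax, ay, az, jaw], ...]]. A call has 1 to 5 rows; each row is the pose to reach, as a shift and turn from the pose commanded when the call began; what a row does not reach only later rows make up. A row lasts 1/10 s, in which the tool goes at most 50 mm and 8.59 degrees, less where a joint would pass 70% of its speed; a pose out of reach is approached as far as the arm can. A call with a gripper value outside its range is refused whole. The fingers move at their own pace and stop on an object; FORCE is the grip in N (left out, the last holds). Time passes only in rows, so rows that repeat a pose let the fingers close. It gives the time, the measured TCP pose, the force and the opening at its end, in the units of the state.
- arm.observe(): the state, without advancing time (a new reading comes with each control period).
- arm.get_image(name): name is "side" or "top"; returns the picture (480x640x3 uint8, red, green, blue); there is no depth.
- arm.camera_model(name): a dict with "vfov" (degrees; the focal length in pixels is half the picture's height over the tangent of half this angle, whatever the lens; pixels are square), "cx", "cy" (the principal point, pixels), "k1" (the pictures are not rectified: a ray, as slopes to the right and down, at radius r is drawn at 1 + k1 r^2 times it, then the intrinsics apply), "cam_to_world" (4x4, takes a point from camera to world coordinates). Camera axes: x right, y down, z forward; pixel columns grow to the right and rows downward; lengths in m; the calibration is good to about 2 mm. A picture is of the moment at which its call begins. camera_model takes no time and is no camera call.
- arm.sign_off(): hands the job in, once; it reports no verdict.
The state is a dict: "clock": time; "joints": joint angles; "dq": joint speeds; "joint_efforts": joint torques, N m; "position": TCP position; "ee_rot": TCP orientation; "force": force on the tool from outside, world axes, zero at the start; "ft_torque": the same for the moment, N m; "width": opening from 0.0 (shut) to 1.0 (fully open).
Only numpy, scipy, OpenCV 4.12 (cv2) and the standard library are available. Lean on these libraries where they do the work, as an engineer would, in place of code of your own. Each camera call takes 0.05 s, during which the arm holds its last target.

## Task

Pick up the wire drying rack by its grip plate and hang its top bar on both hooks of the stand. Before you let go, press it down gently and keep it pressed for about a second, with roughly 6 N on each hook, to make sure that both hooks carry it; never load a hook with more than 11 N. Then let go, leave it hanging still, and do not disturb the other things on the bench.

Things in the scene. Friction and masses are not known exactly. Their poses are not given: they have to be found in the camera images.
- rack_grip (a point): centre of the grip plate of the loose drying rack, a steel wire frame standing on two feet. Plate: 12 mm thick along the rack's x, 60 mm wide along y, up to 52 mm over the top bar's axis, with a shoulder 36 mm deep in x below it, up to 8 mm over that axis. This point is 32 mm above the axis, 157 mm above the feet's underside. Rack axes: x through the frame (the thin way), y along the bar, z up
- rack_bar (a point): middle of the rack's top bar, a round rod 8 mm thick, 246 mm long, along the rack's y, 125 mm above the feet's underside. A parallel rod lies 100 mm below it, with three 20 mm upright prongs at y = 0 and +-45 mm. The hooks must reach through the window between bar and lower rod, so bring the rack from the robot's side, bar above the hook tips, then lower it
- bar_a (a point): point of the bar's axis 85 mm from its middle, towards the rack's +y; it or bar_b hangs in the left hook
- bar_b (a point): point of the bar's axis 85 mm from its middle, towards the rack's -y
- rack: the whole rack, 0.3 to 0.5 kg, balanced on its centre line below the bar; origin on the underside between the feet, axes as above. Uprights 8 mm thick at y = +-120 mm, rubber feet 80 mm long in x, 12 mm wide. Front and back are alike: either way round is right
- stand: fixed stand: grey base plate (x -20 to +95 mm, 270 mm in y, 12 mm thick) with two posts, each with an upturned hook. Origin on the table top, straight below the middle of the line on which the bar hangs; x runs from the hook tips to the posts (away from the robot, give or take 0.3 rad), y from right hook to left hook, z up. The bar hangs along y. The posts end 202 mm above the table
- hook_line (a point): nominal middle of the hung bar's axis, 165 mm above the stand's origin. Each hook is really clamped up to 10 mm higher or lower than that, left and right separately, and no given pose shows it: it must be felt (or seen). So one hook usually touches first; tilt the rack, or let it turn in the grip, until both bear. The hung rack may slope a little
- left_post: the left post (stand y = +85 mm) with its clamp collar and hook; origin on the base plate's top, 12 mm above the table, below the hook's middle; axes as the stand's. The post, 13 mm thick, stands at x = +55 mm. Hook: a steel U open to the top, 16 mm wide in y, 22 mm clear in x (-11 to +11 mm), walls 26 mm high above its floor; sprung, it sinks 1 mm per 3 N, at most 8 mm
- right_post: the right post with its hook, the same as the left one, at y = -85 mm of the stand. Its hook's height differs from the left one's by up to 20 mm
- cast: white plaster dental cast, 60 x 62 x 30 mm; leave it where it is (origin under its middle)
- jar: small lidded jar, 34 mm wide, 45 mm high, standing between rack and stand; leave it where it is (origin under its middle)
- bowl: black rubber mixing bowl, 110 mm wide, 60 mm high; leave it where it is (origin under its middle)
- tray: horseshoe-shaped aluminium impression tray with a short handle, about 90 x 65 mm, 7 mm high; leave it where it is (origin under its middle)
- spatula: mixing spatula, 170 mm long, lying flat; leave it where it is (origin under its middle)
- articulator: dark metal jaw articulator with plaster blocks, 100 x 85 mm, 113 mm high; leave it where it is (origin under its middle)
- bottle: closed bottle, 50 mm wide, 110 mm high; leave it where it is (origin under its middle)

How it is judged:
On the way, in this order (a step that is already met when the one before it is completed fails the run):
1. the rack is lifted off the bench in the gripper (height (world z) of rack_bar above 0.15 m and contact force between the fingers and rack above 1 N), for 0.2 s.
2. still gripped, with its bar in both hooks, the rack is pressed down so that each hook takes more than 3 N (contact force between each of left_post, right_post and rack above 3 N and contact force between the fingers and rack above 1 N and x of bar_a in the frame of stand between -0.01 and 0.01 m and x of bar_b in the frame of stand between -0.01 and 0.01 m and y of rack_bar in the frame of stand between -0.03 and 0.03 m and z of rack_bar in the frame of stand between 0.147 and 0.18 m), for 0.4 s.
At the end, for the whole second after the job is handed in: The rack hangs from both hooks (over 0.4 N on each): bar_a and bar_b within 10 mm in x, the bar's middle within 30 mm in y of the stand's hanging line and 147 to 180 mm above the table, rack upright within 0.25 rad, released and still (0.03 m/s, 0.3 rad/s) (contact force between each of left_post, right_post and rack above 0.4 N and linear speed of rack below 0.03 m/s and angular speed of rack below 0.3 rad/s and angle between rack_bar's own z axis and vertical below 0.25 rad and x of bar_a in the frame of stand between -0.01 and 0.01 m and x of bar_b in the frame of stand between -0.01 and 0.01 m and y of rack_bar in the frame of stand between -0.03 and 0.03 m and z of rack_bar in the frame of stand between 0.147 and 0.18 m); the robot touches nothing.
It fails at once if a hook or post is loaded with more than 11 N (contact force between any of left_post, right_post and anything else above 11 N).
It fails at once if another thing on the bench is moved by more than 30 mm (distance of any of cast, jar, bowl, tray, spatula, articulator, bottle from where it was at the start of the episode above 0.03 m).
It also fails if it takes over 70 s, if anything falls off the work surface, if the arm or the gripper's body presses on something with over 40 N, if the wrist force passes 120 N, or if a joint passes its speed limit or range.

## Working session

There is one attempt and no reset: what is moved stays moved. The work goes in short steps, Python scripts to look and compute and a shell command to move; the robot and the scene stay as the last step left them, time stands still between calls to the robot, and variables do not carry over. Pictures are saved under pics/ and viewed, and the job is handed in when it is done.

```bash
ls; mkdir -p pics
python3 - <<'E'
from cell import arm
import cv2, json
print(arm.observe())
for n in ("side","top"):
    im=arm.get_image(n); cv2.imwrite(f"pics/{n}0.png",im[:,:,::-1]); print(n,arm.camera_model(n))
E
```

```text
pics
{'clock': 0.0, 'joints': array([ 1.12943568,  0.43518617,  0.02498739,  1.5740655 , -0.01158823,
        1.13396259, -0.07507829]), 'dq': array([ 0.00068428,  0.00079712, -0.00112278,  0.00199942, -0.00018025,
        0.00052629,  0.00030431]), 'joint_efforts': array([-2.34908359e-03, -6.67858958e+01,  9.83518995e-01, -3.14460218e+01,
       -6.07514195e-02,  4.28483728e-02,  1.38364267e-04]), 'position': array([ 0.2074869 , -0.58907192,  0.24298019]), 'ee_rot': array([-3.09524713e+00, -5.29256955e-01,  6.22646928e-04]), 'force': array([ 0.36752097,  0.26421153, -0.35557699]), 'ft_torque': array([ 0.03040147, -0.02908734,  0.02303892]), 'width': 1.0032062604530416}
side {'vfov': 47.60304547618135, 'cx': 322.0073630301631, 'cy': 246.97862335823024, 'k1': -0.16422303649322126, 'cam_to_world': array([[ 0.83997503, -0.40138442,  0.36514722,  0.18614514],
       [-0.5425612 , -0.61094031,  0.57652345, -0.52377   ],
       [-0.00832438, -0.68238002, -0.73095022,  0.90055898],
       [ 0.        ,  0.        ,  0.        ,  1.        ]])}
top {'vfov': 53.22620703341485, 'cx': 310.3255197441058, 'cy': 245.9668557167679, 'k1': -0.057982695307749875, 'cam_to_world': array([[-0.01381341, -0.9985808 ,  0.05143517,  0.5009116 ],
       [-0.99985385,  0.01327619, -0.01077158,  0.07978406],
       [ 0.01007343, -0.05157644, -0.99861824,  1.30784547],
       [ 0.        ,  0.        ,  0.        ,  1.        ]])}
```

View pics/side0.png

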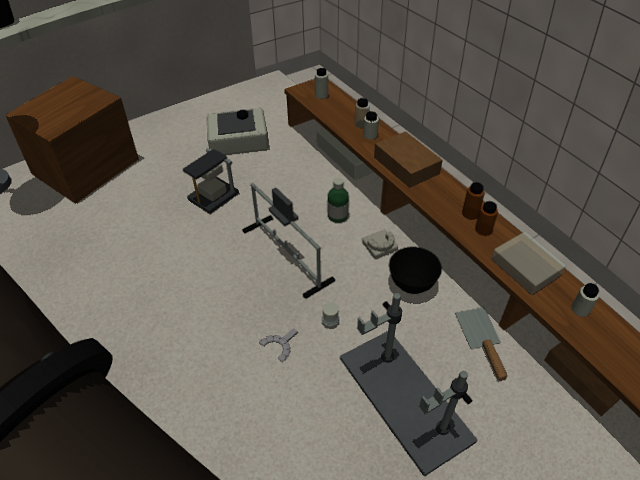

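View pics/top0.png

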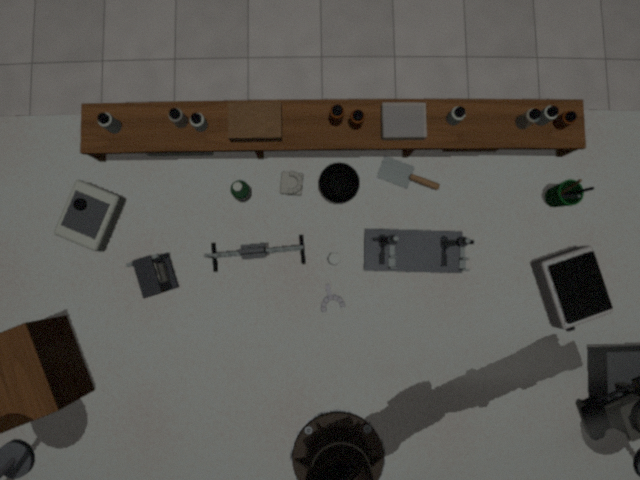

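The side view shows the rack from (254,185) to (320,250), with its plate near (283,205). The stand base is at about (408,402), the hooks are at about (367,322) and (432,400), and the jar is at (330,317). In the top view the rack is at about (255,251) and the stand at about (415,251). I'll zoom in next.

```bash
cat > h.py <<'E'
import numpy as np, cv2
from cell import arm
def K(m):
    f=240/np.tan(np.radians(m["vfov"]/2)); return np.array([[f,0,m["cx"]],[0,f,m["cy"]],[0,0,1.]])
def ray(n,uv):
    m=arm.camera_model(n)
    p=cv2.undistortPoints(np.array([[uv]],float),K(m),np.array([m["k1"],0,0,0.]))[0,0]
    T=m["cam_to_world"]; d=T[:3,:3]@np.array([p[0],p[1],1]); return T[:3,3],d/np.linalg.norm(d)
def plane(n,uv,z):
    o,d=ray(n,uv); return o+d*(z-o[2])/d[2]
def tri(us,ut):
    o1,d1=ray("side",us);o2,d2=ray("top",ut)
    A=np.stack([d1,-d2],1); s,_,_,_=np.linalg.lstsq(A,o2-o1,rcond=None)
    a=o1+d1*s[0];b=o2+d2*s[1]; return (a+b)/2,np.linalg.norm(a-b)
def proj(n,P):
    m=arm.camera_model(n);T=np.linalg.inv(m["cam_to_world"])
    q,_=cv2.projectPoints(np.array(P,float).reshape(-1,1,3),cv2.Rodrigues(T[:3,:3])[0],T[:3,3],K(m),np.array([m["k1"],0,0,0.])); return q[:,0]
def crop(src,dst,x0,y0,x1,y1,s,g=1.0):
    im=cv2.imread(src)[y0:y1,x0:x1]; im=np.clip(im.astype(float)*g,0,255).astype(np.uint8)
    cv2.imwrite(dst,cv2.resize(im,None,fx=s,fy=s,interpolation=cv2.INTER_CUBIC))
E
python3 - <<'E'
from h import *
crop("pics/top0.png","pics/t_rack.png",195,225,345,315,5,2)
crop("pics/top0.png","pics/t_stand.png",350,215,480,290,6,2)
crop("pics/side0.png","pics/s_rack.png",230,170,350,300,4.5,1.5)
crop("pics/side0.png","pics/s_stand.png",335,285,485,480,3,1.5)
E
```

```text
(no output)
```

View pics/t_rack.png

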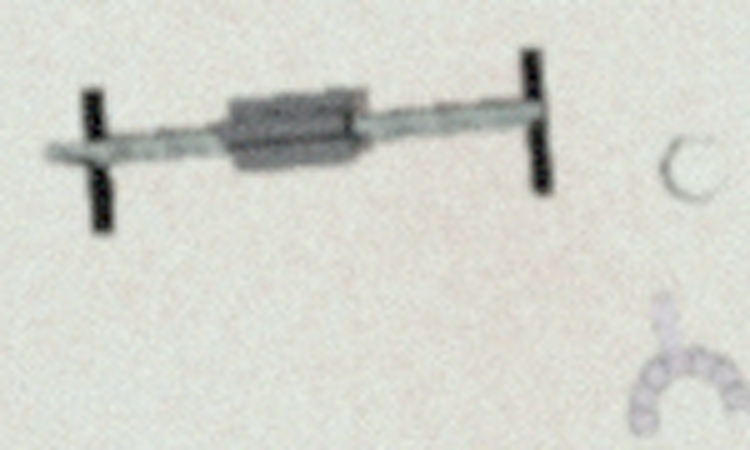

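View pics/t_stand.png

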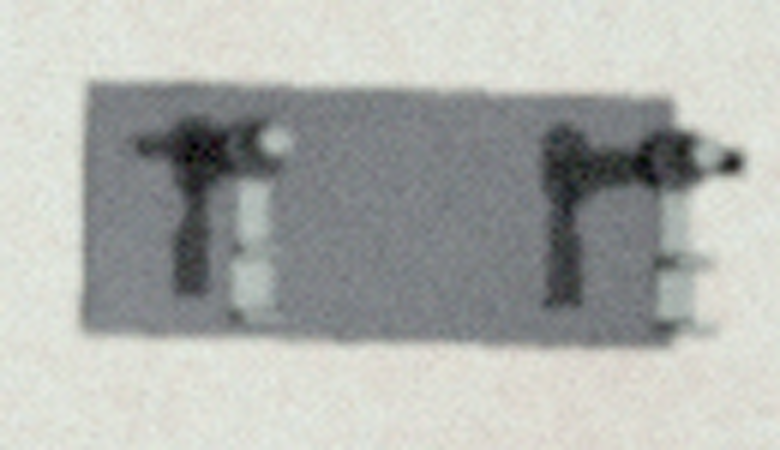

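View pics/s_rack.png

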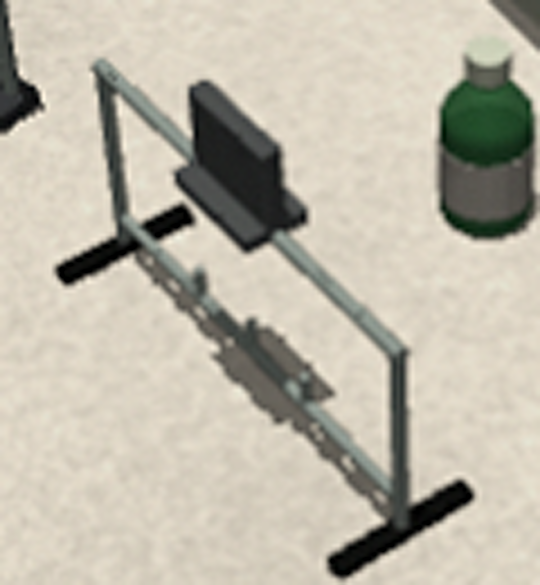

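View pics/s_stand.png

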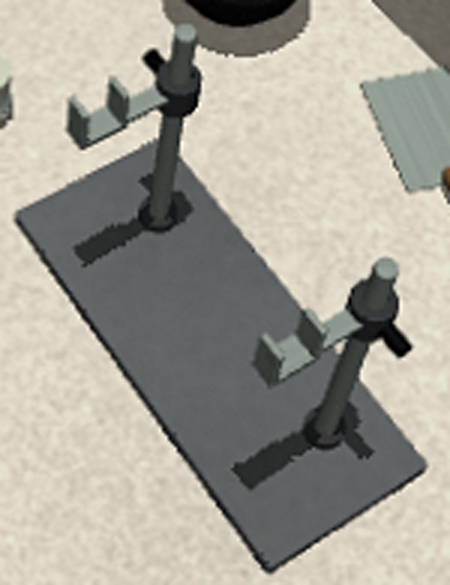

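Run:
```python
from h import *
np.set_printoptions(precision=4,suppress=True)
T=lambda p:(p[0]/6+350,p[1]/6+215); S=lambda p:(p[0]/3+335,p[1]/3+285)
R=lambda p:(p[0]/5+195,p[1]/5+225); Q=lambda p:(p[0]/4.5+230,p[1]/4.5+170)
print("base corners")
for t,s in [((90,82),(160,142)),((672,97),(425,465)),((82,330),(17,215)),((670,346),(268,570))]:
    print(plane("top",T(t),.012),plane("side",S(s),.012),tri(S(s),T(t)))
print("rack bar ends")
for t,s in [((48,153),(100,65)),((545,112),(402,350))]:
    print(plane("top",R(t),.125),plane("side",Q(s),.125),tri(Q(s),R(t)))
print("feet ends z=.01: left back/front,right back/front")
for t,s in [((93,90),(183,213)),((103,230),(65,272)),((532,50),(465,490)),((543,192),(338,567))]:
    print(plane("top",R(t),.01),plane("side",Q(s),.01))
print("plate top corners side", [plane("side",Q(p),.177) for p in [(205,82),(280,152),(192,92),(268,158)]])
print("plate top centre top view", [plane("top",R(p),.177) for p in [(228,145),(358,135)]])
print("post tops", tri(S((184,33)),T((275,140))),tri(S((384,267)),T((708,153))))
print("jar", plane("top",R((695,168)),.045), plane("side",(331,310),.045))
```

```text
base corners
[ 0.6128 -0.0835  0.012 ] [ 0.6145 -0.0862  0.012 ] (array([ 0.6142, -0.0846,  0.01  ]), np.float64(0.002898270058716602))
[ 0.6027 -0.3501  0.012 ] [ 0.6059 -0.351   0.012 ] (array([ 0.6038, -0.3505,  0.0137]), np.float64(0.0029802432802010304))
[ 0.5006 -0.0777  0.012 ] [ 0.5056 -0.0806  0.012 ] (array([ 0.5031, -0.0792,  0.0118]), np.float64(0.0057713750297912645))
[ 0.4893 -0.3458  0.012 ] [ 0.4921 -0.3472  0.012 ] (array([ 0.4905, -0.3466,  0.0125]), np.float64(0.0030816987456942974))
rack bar ends
[0.5415 0.3287 0.125 ] [0.5474 0.3304 0.125 ] (array([0.5434, 0.3268, 0.1293]), np.float64(0.004578380380875032))
[0.5585 0.0827 0.125 ] [0.5681 0.089  0.125 ] (array([0.5602, 0.0814, 0.1362]), np.float64(0.0052444506949493345))
feet ends z=.01: left back/front,right back/front
[0.5793 0.3283 0.01  ] [0.5815 0.326  0.01  ]
[0.5033 0.3231 0.01  ] [0.5093 0.3213 0.01  ]
[0.5979 0.0896 0.01  ] [0.6008 0.0876 0.01  ]
[0.5207 0.0847 0.01  ] [0.5265 0.0813 0.01  ]
plate top corners side [array([0.5573, 0.236 , 0.177 ]), array([0.5617, 0.1769, 0.177 ]), array([0.5491, 0.2333, 0.177 ]), array([0.5554, 0.1765, 0.177 ])]
plate top centre top view [array([0.5424, 0.2325, 0.177 ]), array([0.5463, 0.171 , 0.177 ])]
post tops (array([ 0.5741, -0.1313,  0.2045]), np.float64(0.00306299040927683)) (array([ 0.5665, -0.3002,  0.2055]), np.float64(0.0024949713099445955))
jar [0.5318 0.0042 0.045 ] [0.5372 0.0006 0.045 ]
```

Run:
```python
from h import *
crop("pics/side0.png","pics/s_hl.png",350,290,410,340,10,1.6)
crop("pics/side0.png","pics/s_hr.png",412,365,477,415,10,1.6)
a=cv2.imread("pics/s_hl.png");b=cv2.imread("pics/s_hr.png")
cv2.imwrite("pics/s_h.png",cv2.resize(np.hstack([a,b]),None,fx=.62,fy=.62)); print(a.shape,b.shape)
```

```text
(500, 600, 3) (500, 650, 3)
```

View pics/s_hl.png

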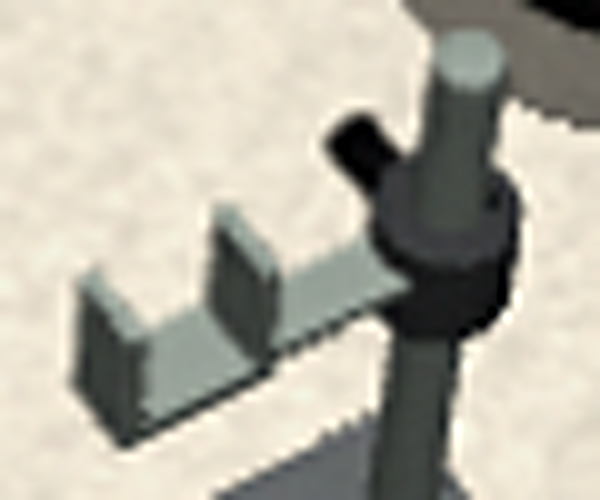

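View pics/s_hr.png

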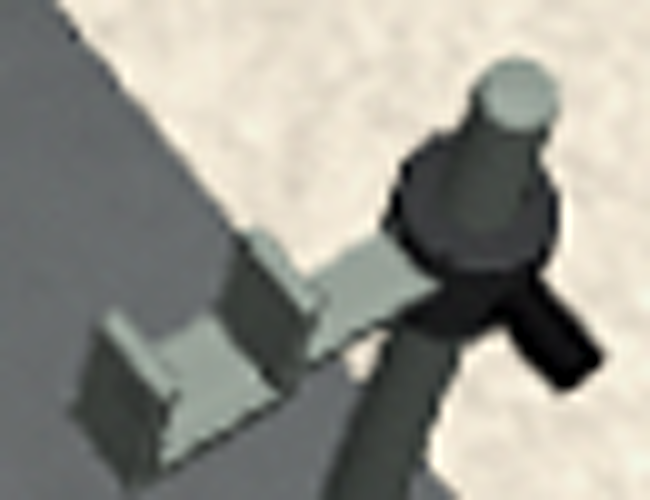

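Run:
```python
from h import *
np.set_printoptions(precision=4,suppress=True)
th=-0.045;o=np.array([.5154,-.2135]);c,s=np.cos(th),np.sin(th);Rm=np.array([[c,-s],[s,c]])
def vz(uv,x,y):
    o1,d1=ray("side",uv);P=np.r_[o+Rm@[x,y],0]
    A=np.stack([d1,-np.array([0,0,1.])],1);q=np.linalg.lstsq(A,P-o1,rcond=None)[0]
    a=o1+q[0]*d1; return q[1],Rm.T@(a[:2]-P[:2])*1e3
for nm,y,pt,f,b in [("L",.085,(396.8,296),(361.5,320.5),(374.8,314)),("R",-.085,(463.8,374.5),(426.5,400.5),(440,392))]:
    print(nm,"post",vz(pt,.055,y),"front",vz(f,-.0125,y),"back",vz(b,.0125,y))
```

```text
L post (np.float64(0.20503954511425404), array([ 1.7555, -1.5987])) front (np.float64(0.1854888889699816), array([ 2.1767, -1.6247])) back (np.float64(0.18574445215570282), array([ 2.5274, -2.0456]))
R post (np.float64(0.20661980584622472), array([ 1.0238, -1.5948])) front (np.float64(0.19487763288381296), array([ 1.7708, -2.2684])) back (np.float64(0.19550912684250418), array([ 1.3825, -1.9113]))
```

```bash
python3 -m creep '[[[1,2,4,0,0,8,1],[3,6,6,0,0,16,1],[5,10,7,0,0,24,1],[7,14,7,0,0,32,1],[9,18,7,0,0,40,1]]]'
```

```text
clock: 0.6
position: [0.2982, -0.4078, 0.3139]
ee_rot: [2.724, 1.564, -0.0]
force: [1.2, 1.1, -0.2]
width: 0.999
```

```bash
python3 -m creep '[[[2,4.5,0,0,0,7,1],[4,9,0,0,0,14,1],[6,13.5,0,0,0,21,1],[8,18,0,0,0,28,1],[10,22.5,0,0,0,35,1]]]' && python3 -m creep '[[[2,4.5,0,0,0,0,1],[4,9,0,0,0,0,1],[6,13.5,0,0,0,0,1],[8,18,0,0,0,0,1],[10,22.5,0,0,0,0,1]]]'
```

```text
clock: 1.1
position: [0.3979, -0.1826, 0.3137]
ee_rot: [2.129, 2.31, -0.0]
force: [1.6, -0.5, 1.0]
width: 1.001
clock: 1.6
position: [0.498, 0.0422, 0.3136]
ee_rot: [2.135, 2.304, -0.0]
force: [1.1, -1.2, 0.6]
width: 1.0
```

```bash
python3 -m creep '[[[1.8,4.5,0,0,0,0,1],[3.6,9,0,0,0,0,1],[5.4,13.5,0,0,0,0,1],[5.4,16.4,-1,0,0,0,1],[5.4,16.4,-3,0,0,0,1]]]'
python3 - <<'E'
from h import *
s=arm.observe(); print(s["position"],s["ee_rot"],s["joints"],s["force"],s["ft_torque"])
R=cv2.Rodrigues(s["ee_rot"])[0]; print(np.degrees(np.arctan2(R[1,1],R[0,1])),R[:,2])
E
```

```text
clock: 2.1
position: [0.551, 0.2108, 0.2841]
ee_rot: [-2.125, -2.311, -0.006]
force: [-1.1, 0.4, 0.2]
width: 1.006
[0.5510434  0.21082886 0.28410267] [-2.12497648 -2.31077263 -0.00586493] [ 0.0060675   0.4282944  -0.66061652  1.56396684  0.26960628  1.23983692
 -0.61428216] [-1.07047439  0.43600858  0.19016163] [-0.04401378 -0.10584152 -0.00077585]
4.796842498286485 [ 8.44550132e-04  4.29949589e-03 -9.99990400e-01]
```

```bash
python3 -m creep '[[[0,-0.2,-3,0,0,-0.5,1],[0,-0.3,-6,0,0,-0.5,1],[0,-0.3,-7.5,0,0,-0.5,1],[0,-0.3,-8,0,0,-0.5,1],[0,-0.3,-8,0,0,-0.5,1]]]'
python3 - <<'E'
from h import *
for n in ("side","top"): cv2.imwrite(f"pics/{n}1.png",arm.get_image(n)[:,:,::-1])
crop("pics/side1.png","pics/s1.png",220,140,340,260,4.5,1.5)
crop("pics/top1.png","pics/t1.png",195,205,345,315,5,2)
s=arm.observe(); print(s["position"],proj("side",s["position"]),proj("top",s["position"]))
E
```

```text
clock: 2.6
position: [0.5517, 0.2016, 0.2038]
ee_rot: [-2.144, -2.296, 0.0]
force: [-0.2, 0.5, 0.6]
width: 1.0
[0.55231032 0.20203485 0.20506039] [[280.85935143 187.73744651]] [[252.13973032 249.08119415]]
```

View pics/s1.png

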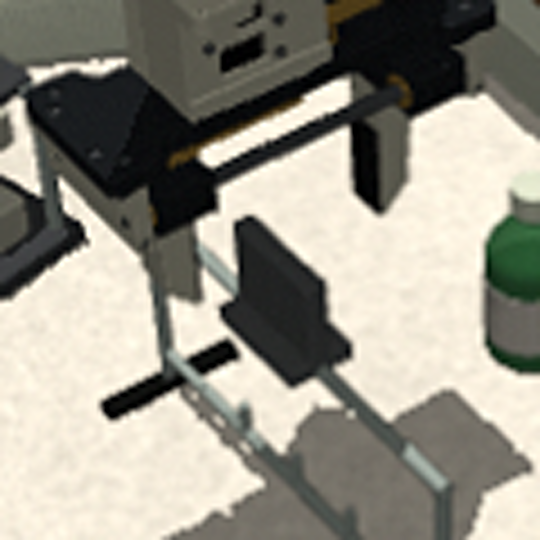

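View pics/t1.png

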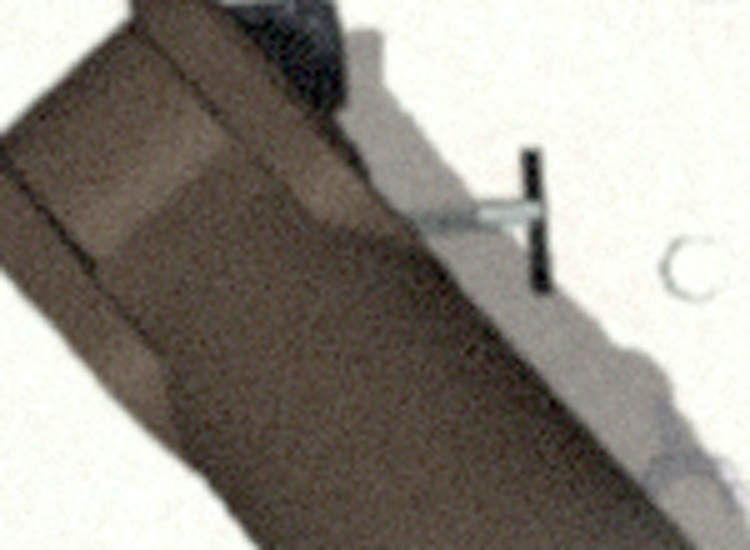

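In the side picture the open fingers straddle the plate: tips are at crop (180,300) and (380,210), with the plate top midway at (280,248). I'll descend and close.

```bash
python3 -m creep '[[[0,0,-2,0,0,0,1],[0,0,-4,0,0,0,1],[0,0,-4.8,0,0,0,1],[0,0,-4.8,0,0,0,1],[0,0,-4.8,0,0,0,1]]]' 25; python3 -m creep '[[[0,0,0,0,0,0,0],[0,0,0,0,0,0,-0.5],[0,0,0,0,0,0,-1],[0,0,0,0,0,0,-1],[0,0,0,0,0,0,-1]]]' 25;python3 -m creep '[[[0,0,0,0,0,0,-1],[0,0,0,0,0,0,-1],[0,0,0,0,0,0,-1],[0,0,0,0,0,0,-1],[0,0,0,0,0,0,-1]]]' 25
```

```text
clock: 3.2
position: [0.5522, 0.2019, 0.1569]
ee_rot: [2.144, 2.295, 0.002]
force: [-0.4, -0.7, 0.4]
width: 0.999
clock: 3.7
position: [0.5517, 0.2015, 0.1559]
ee_rot: [2.144, 2.296, 0.0]
force: [-0.2, -0.5, 0.3]
width: 0.619
clock: 4.2
position: [0.5518, 0.2016, 0.1558]
ee_rot: [2.144, 2.296, 0.0]
force: [0.7, 0.2, 0.9]
width: 0.176
```

```bash
python3 -m creep '[[[0,0,0,0,0,0,-1],[0,0,0,0,0,0,-1],[0,0,0,0,0,0,-1],[0,0,0,0,0,0,-1]]]' 25; python3 -m creep '[[[0,0,1,0,0,0,-1],[0,0,2,0,0,0,-1],[0,0,3,0,0,0,-1],[0,0,4,0,0,0,-1],[0,0,5,0,0,0,-1]]]' 25
```

```text
clock: 4.6
position: [0.5514, 0.2013, 0.1554]
ee_rot: [-2.144, -2.296, 0.001]
force: [-0.4, -0.5, -4.0]
width: 0.126
clock: 5.1
position: [0.5518, 0.2016, 0.207]
ee_rot: [2.144, 2.296, 0.001]
force: [0.3, -0.1, -3.9]
width: 0.131
```

Gripped: the opening is 11.6 mm, which matches the plate, and the load is about 4 N. I'll lift it, pull it towards the robot and carry it across.

```bash
python3 -m creep '[[[-2,0,1.5,0,0,0,-1],[-4.5,0,3.5,0,0,0,-1],[-7.5,0,5,0,0,0,-1],[-10,-1,6,0,0,0,-1],[-12,-3,6.4,0,0,0,-1]]]' 25; python3 -m creep '[[[0,-4,0,0,0,-1,-1],[0,-8,0,0,0,-2,-1],[0,-12,0,0,0,-3,-1],[0,-16,0,0,0,-4,-1],[0,-20,0,0,0,-5,-1]]]' 25;  python3 -m creep '[[[0,-4,0,0,0,-1,-1],[0,-8,0,0,0,-2,-1],[0,-12,0,0,0,-2,-1],[0,-15,0,0,0,-2,-1],[0,-17,0,0,0,-2,-1]]]' 25; python3 -m creep '[[[0,-1,0,0,0,0,-1],[0,-1.8,0,0,0,0,-1],[0,-1.8,0,0,0,0,-1]]]' 25
python3 - <<'E'
from h import *
for n in ("side","top"): cv2.imwrite(f"pics/{n}2.png",arm.get_image(n)[:,:,::-1])
s=arm.observe(); print(s)
E
```

```text
clock: 5.6
position: [0.4303, 0.1733, 0.2715]
ee_rot: [2.14, 2.299, 0.004]
force: [0.2, -0.6, -3.7]
width: 0.128
clock: 6.1
position: [0.4315, -0.0299, 0.2706]
ee_rot: [2.242, 2.199, 0.001]
force: [0.7, 0.8, -4.3]
width: 0.13
clock: 6.6
position: [0.4313, -0.2011, 0.2704]
ee_rot: [2.282, 2.157, -0.0]
force: [0.1, -0.3, -4.8]
width: 0.135
clock: 6.9
position: [0.4318, -0.2166, 0.2699]
ee_rot: [2.281, 2.16, 0.0]
force: [0.4, 0.3, -3.9]
width: 0.128
{'clock': 7.0, 'joints': array([ 0.71024148,  0.21489469, -0.42543422,  1.84242644,  0.0981587 ,
        1.10482798,  0.19672004]), 'dq': array([-0.00555164, -0.00385724, -0.00354298,  0.00241928, -0.00064876,
       -0.00188234, -0.0030335 ]), 'joint_efforts': array([ 7.26461727e-01, -4.76485026e+01, -2.24197894e+00, -3.24146247e+01,
        5.24459244e-02,  4.70933144e-02,  4.15432197e-02]), 'position': array([ 0.43190781, -0.21531529,  0.26986693]), 'ee_rot': array([-2.27889499e+00, -2.16216740e+00, -6.47140175e-04]), 'force': array([ 0.87431503,  0.89501644, -2.87852501]), 'ft_torque': array([-0.00559589, -0.08825378,  0.00090065]), 'width': 0.12996746164673625}
```

View pics/side2.png

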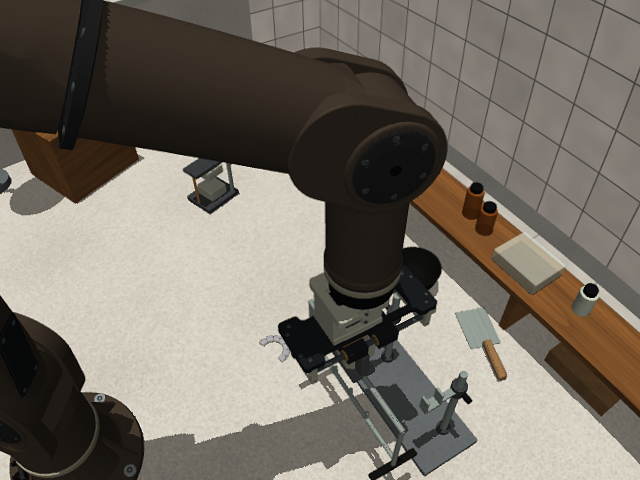

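View pics/top2.png

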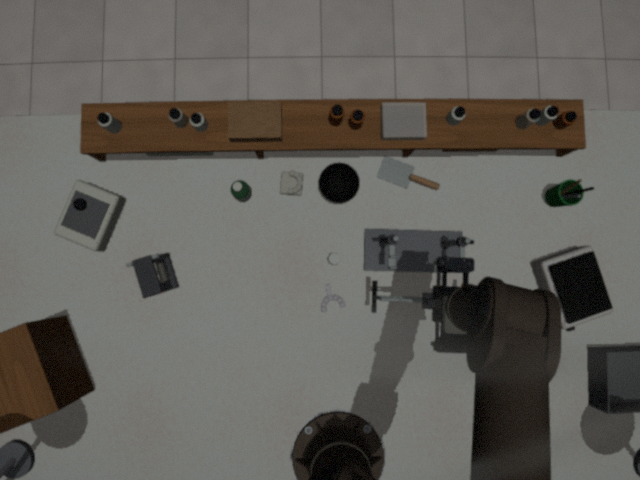

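The side view shows the rack's right foot near (393,464), the bar above the base, and the right hook at (432,400). The top view shows the left foot at about (375,296). I'll measure the rack's position in the hand.

Run:
```python
from h import *
crop("pics/side2.png","pics/s2.png",320,340,470,480,4,1.8)
crop("pics/top2.png","pics/t2.png",360,225,480,325,6,2.5)
for p in [(375,282),(374.5,311)]: print(plane("top",p,.12))
```

```text
[ 0.47047008 -0.09221045  0.12      ]
[ 0.39885607 -0.08959864  0.12      ]
```

View pics/s2.png

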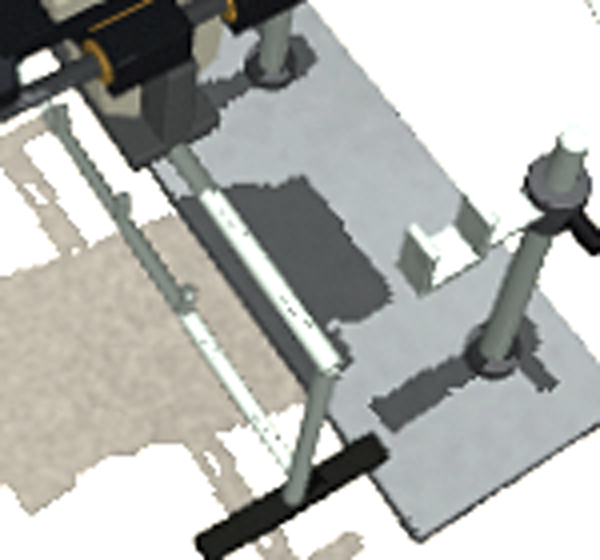

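View pics/t2.png

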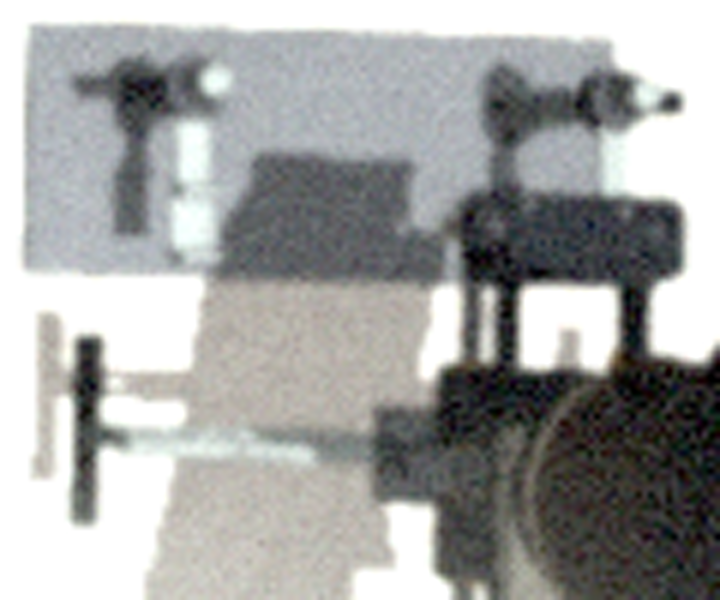

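Run:
```python
from h import *
o=lambda p:(p[0]/4+320,p[1]/4+340)
print(plane("side",o((333,368)),.2395), [plane("side",o(p),.12) for p in [(378,447),(205,547)]])
s=arm.observe();print(s["position"],s["force"],s["ft_torque"])
```

```text
[ 0.42728947 -0.33242839  0.2395    ] [array([ 0.46532263, -0.33236869,  0.12      ]), array([ 0.38969377, -0.32739799,  0.12      ])]
[ 0.43190781 -0.21531529  0.26986693] [ 0.87431503  0.89501644 -2.87852501] [-0.00559589 -0.08825378  0.00090065]
```

```bash
cat > avg.py <<'E'
from h import *
F=[];M=[];P=[]
for i in range(8):
    arm.get_image("top"); s=arm.observe(); F.append(s["force"]);M.append(s["ft_torque"]);P.append(s["position"])
R=cv2.Rodrigues(s["ee_rot"])[0]
print("t",s["clock"],"pos",np.round(np.mean(P,0),4),"F",np.round(np.mean(F,0),2),"M",np.round(np.mean(M,0),3),"w",round(s["width"],3),"yaw",round(np.degrees(np.arctan2(R[1,1],R[0,1])),2),"tilt",np.round(np.degrees(R[:2,2]),2))
E
python3 avg.py
python3 -m creep '[[[2,-0.2,0,-0.5,0,0,-1],[4,-0.4,0,-1,0,0,-1],[6,-0.4,0,-1.5,0,0,-1],[7.5,-0.4,0,-2,0,0,-1],[8.4,-0.4,0,-2.5,0,0,-1]]]' 25; python3 avg.py
```

```text
t 7.4 pos [ 0.4318 -0.2157  0.2698] F [-0.11  0.04 -3.68] M [-0.043 -0.099  0.004] w 0.127 yaw -3.07 tilt [-0.  0.]
clock: 7.9
position: [0.5168, -0.2202, 0.2695]
ee_rot: [2.257, 2.139, -0.047]
force: [0.1, -0.2, -3.7]
width: 0.131
t 8.3 pos [ 0.5156 -0.2204  0.2696] F [ 0.17  0.62 -3.74] M [ 0.032 -0.195 -0.015] w 0.128 yaw -3.13 tilt [-0.01 -2.51]
```

Run:
```python
from h import *
cv2.imwrite("pics/side3.png",arm.get_image("side")[:,:,::-1])
cv2.imwrite("pics/top3.png",arm.get_image("top")[:,:,::-1])
crop("pics/side3.png","pics/s3.png",330,290,490,440,5,1.8)
crop("pics/top3.png","pics/t3.png",350,215,480,305,6,2.5)
```

```text
(no output)
```

View pics/s3.png

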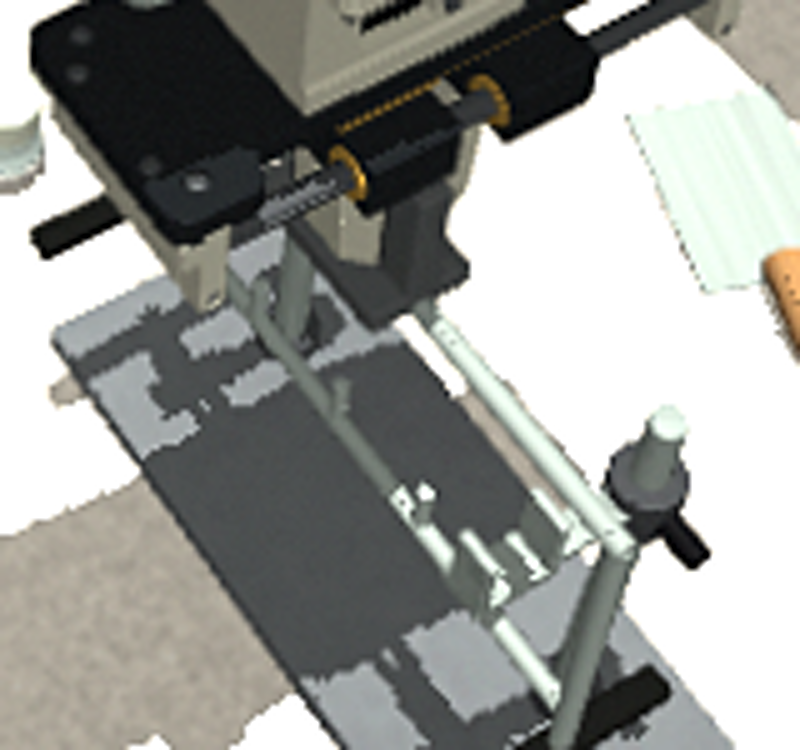

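View pics/t3.png

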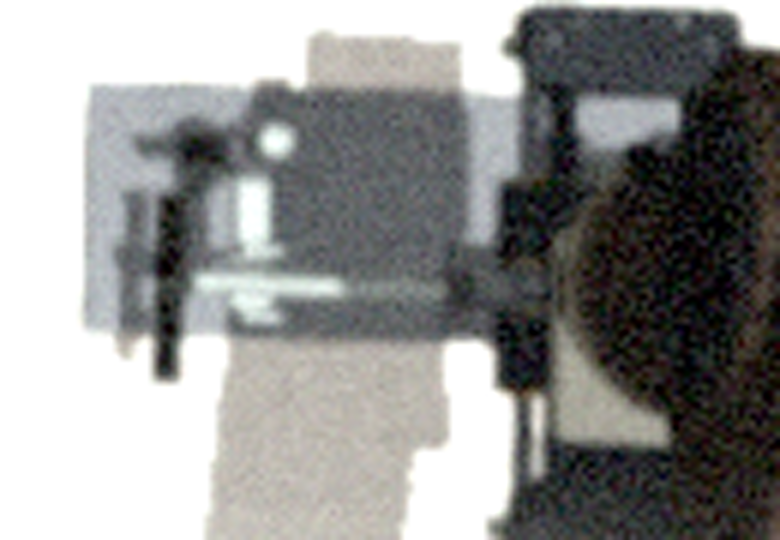

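In the top view the bar (row 285) sits midway between the left hook's walls (rows 248 and 318), and the side view shows it above the right hook. I'll lower it.

```bash
python3 -m creep '[[[0,0,-1.5,0,0,0,-1],[0,0,-3,0,0,0,-1],[0,0,-4.5,0,0,0,-1],[0,0,-5.8,0,0,0,-1],[0,0,-6.4,0,0,0,-1]]]' 25; python3 avg.py
```

```text
clock: 8.9
position: [0.515, -0.2205, 0.2046]
ee_rot: [2.258, 2.139, -0.048]
force: [-0.4, -0.2, -3.5]
width: 0.13
t 9.3 pos [ 0.5158 -0.2205  0.2059] F [-0.12  0.35 -3.72] M [ 0.053 -0.093  0.   ] w 0.134 yaw -3.09 tilt [ 0.06 -2.52]
```

```bash
python3 -m creep '[[[0,0,-0.2,0,0,0,-1],[0,0,-0.4,0,0,0,-1],[0,0,-0.4,0,0,0,-1]]]' 25; python3 avg.py;python3 -m creep '[[[0,0,-0.1,0,0,0,-1],[0,0,-0.2,0,0,0,-1],[0,0,-0.2,0,0,0,-1]]]' 25; python3 avg.py
```

```text
clock: 9.6
position: [0.5155, -0.2205, 0.2014]
ee_rot: [2.258, 2.139, -0.047]
force: [-0.3, -0.0, -4.1]
width: 0.131
t 10.0 pos [ 0.5157 -0.2205  0.2017] F [ 0.04 -0.02 -3.38] M [ 0.042 -0.101  0.004] w 0.133 yaw -3.09 tilt [ 0.  -2.5]
clock: 10.3
position: [0.5156, -0.2205, 0.1995]
ee_rot: [2.258, 2.139, -0.047]
force: [1.1, 0.2, -3.5]
width: 0.13
t 10.7 pos [ 0.5157 -0.2205  0.1997] F [ 0.34 -0.11 -3.87] M [ 0.048 -0.084 -0.016] w 0.127 yaw -3.09 tilt [ 0.  -2.5]
```

```bash
python3 -m creep '[[[0,0,-0.1,0,0,0,-1],[0,0,-0.2,0,0,0,-1],[0,0,-0.2,0,0,0,-1]]]' 25; python3 avg.py;python3 -m creep '[[[0,0,-0.1,0,0,0,-1],[0,0,-0.1,0,0,0,-1]]]' 25; python3 avg.py
```

```text
clock: 11.0
position: [0.5156, -0.2205, 0.1975]
ee_rot: [2.258, 2.139, -0.047]
force: [-0.4, -0.2, -4.5]
width: 0.127
t 11.4 pos [ 0.5157 -0.2205  0.1977] F [ 0.07  0.32 -3.69] M [ 0.051 -0.093 -0.016] w 0.128 yaw -3.09 tilt [ 0.  -2.5]
clock: 11.6
position: [0.5157, -0.2205, 0.1966]
ee_rot: [2.257, 2.139, -0.047]
force: [-0.0, 0.5, -3.5]
width: 0.131
t 12.0 pos [ 0.5157 -0.2205  0.1967] F [-0.2  -0.35 -3.67] M [ 0.037 -0.095 -0.007] w 0.13 yaw -3.09 tilt [ 0.  -2.5]
```

```bash
python3 -m creep '[[[0,0,-0.1,0,0,0,-1],[0,0,-0.1,0,0,0,-1]]]' 25; python3 avg.py;python3 -m creep '[[[0,0,-0.1,0,0,0,-1],[0,0,-0.1,0,0,0,-1]]]' 25; python3 avg.py
```

```text
clock: 12.2
position: [0.5156, -0.2205, 0.1956]
ee_rot: [2.257, 2.139, -0.047]
force: [-0.6, -0.4, -3.8]
width: 0.127
t 12.6 pos [ 0.5157 -0.2205  0.1957] F [ 0.02  0.11 -3.67] M [ 0.049 -0.083 -0.005] w 0.13 yaw -3.09 tilt [-0.  -2.5]
clock: 12.8
position: [0.5157, -0.2205, 0.1946]
ee_rot: [2.257, 2.139, -0.047]
force: [-0.2, -1.3, -2.3]
width: 0.134
t 13.2 pos [ 0.5157 -0.2205  0.1948] F [ 0.49 -0.   -3.41] M [ 0.026 -0.117  0.016] w 0.13 yaw -3.09 tilt [ 0.01 -2.5 ]
```

```bash
python3 -m creep '[[[0,0,-0.05,0,0,0,-1],[0,0,-0.1,0,0,0,-1]]]' 25; python3 avg.py
```

```text
clock: 13.4
position: [0.5158, -0.2205, 0.1939]
ee_rot: [2.257, 2.138, -0.047]
force: [-0.9, 0.7, -0.7]
width: 0.129
t 13.8 pos [ 0.5158 -0.2205  0.1939] F [-0.08 -0.1  -1.14] M [-0.01   0.019 -0.012] w 0.129 yaw -3.09 tilt [ 0.01 -2.5 ]
```

```bash
python3 -m creep '[[[0,0,-0.05,0,0,0,-1],[0,0,-0.05,0,0,0,-1]]]' 25; python3 avg.py; python3 avg.py
```

```text
clock: 14.0
position: [0.5158, -0.2205, 0.1934]
ee_rot: [2.257, 2.138, -0.046]
force: [-0.7, 1.0, 1.3]
width: 0.129
t 14.4 pos [ 0.5158 -0.2205  0.1934] F [-0.7   0.03  1.26] M [-0.002  0.122 -0.027] w 0.128 yaw -3.09 tilt [ 0.01 -2.5 ]
t 14.8 pos [ 0.5158 -0.2205  0.1933] F [-0.98  0.4   2.  ] M [ 0.005  0.082 -0.001] w 0.127 yaw -3.09 tilt [ 0.01 -2.5 ]
```

```bash
python3 -m creep '[[[0,0,-0.05,0,0,0,-1],[0,0,-0.05,0,0,0,-1]]]' 25; python3 avg.py
python3 - <<'E'
from h import *
cv2.imwrite("pics/side4.png",arm.get_image("side")[:,:,::-1])
cv2.imwrite("pics/top4.png",arm.get_image("top")[:,:,::-1])
crop("pics/side4.png","pics/s4.png",330,290,490,440,5,1.8)
crop("pics/top4.png","pics/t4.png",350,215,480,305,6,2.5)
E
```

```text
clock: 15.0
position: [0.5158, -0.2205, 0.1929]
ee_rot: [2.257, 2.138, -0.046]
force: [-1.2, -0.4, 3.4]
width: 0.128
t 15.4 pos [ 0.5158 -0.2205  0.1929] F [-0.81  0.63  4.16] M [-0.016  0.146 -0.008] w 0.127 yaw -3.09 tilt [ 0.01 -2.5 ]
```

View pics/s4.png

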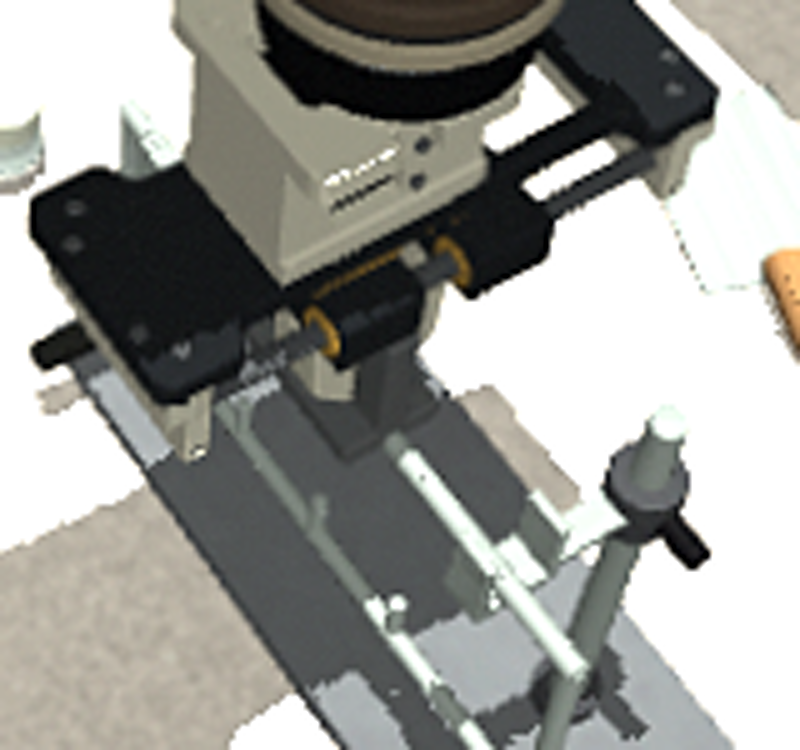

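View pics/t4.png

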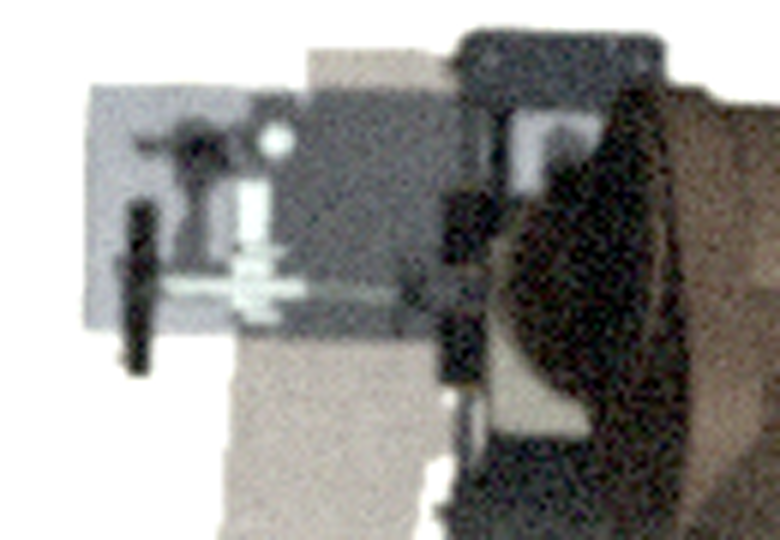

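Both views show the bar lying inside the hooks, left at row 287 between walls 248 and 318, and right through the U at (510,570). I'll press down to about 12 N in total.

```bash
python3 -m creep '[[[0,0,-0.05,0,0,0,-1],[0,0,-0.05,0,0,0,-1]]]' 25; python3 avg.py
```

```text
clock: 15.7
position: [0.5158, -0.2205, 0.1924]
ee_rot: [2.257, 2.138, -0.047]
force: [-1.0, -0.4, 6.7]
width: 0.128
t 16.1 pos [ 0.5158 -0.2205  0.1925] F [-1.11  0.43  6.1 ] M [ 0.016  0.267 -0.018] w 0.13 yaw -3.09 tilt [ 0.02 -2.51]
```

```bash
python3 -m creep '[[[0,0,-0.02,0,0,0,-1],[0,0,-0.04,0,0,0,-1],[0,0,-0.04,0,0,0,-1]]]' 25; python3 avg.py; python3 avg.py; python3 -m creep '[[[0,0,0,0,0,0,-1],[0,0,0,0,0,0,-1],[0,0,0,0,0,0,-1]]]' 25
```

```text
clock: 16.4
position: [0.5158, -0.2205, 0.1922]
ee_rot: [2.257, 2.138, -0.047]
force: [-1.8, 0.5, 7.6]
width: 0.131
t 16.8 pos [ 0.5158 -0.2205  0.1922] F [-1.88  0.45  7.98] M [ 0.047  0.383 -0.013] w 0.131 yaw -3.09 tilt [ 0.02 -2.51]
t 17.2 pos [ 0.5158 -0.2205  0.1922] F [-1.72  0.64  8.11] M [ 0.04   0.366 -0.028] w 0.129 yaw -3.09 tilt [ 0.02 -2.51]
clock: 17.5
position: [0.5158, -0.2205, 0.1922]
ee_rot: [2.257, 2.138, -0.046]
force: [-1.4, -0.2, 7.9]
width: 0.128
```

```bash
python3 -m creep '[[[0,0,0.05,0,0,0,-1],[0,0,0.1,0,0,0,-1],[0,0,0.13,0,0,0,-1],[0,0,0.13,0,0,0,-1]]]' 25; python3 avg.py; python3 -m creep '[[[0,0,0,0,0,0,-1],[0,0,0,0,0,0,-1],[0,0,0,0,0,0,-1]]]' 4; python3 avg.py
```

```text
clock: 17.9
position: [0.5158, -0.2205, 0.1931]
ee_rot: [2.257, 2.139, -0.046]
force: [-0.3, 0.2, 2.9]
width: 0.13
t 18.3 pos [ 0.5158 -0.2205  0.1931] F [0.09 0.13 3.09] M [-0.084 -0.074 -0.013] w 0.13 yaw -3.09 tilt [ 0.01 -2.5 ]
clock: 18.6
position: [0.5157, -0.2205, 0.1931]
ee_rot: [2.257, 2.139, -0.047]
force: [0.7, -0.3, 2.7]
width: 0.133
t 19.0 pos [ 0.5157 -0.2205  0.1931] F [0.6  0.02 2.92] M [-0.055 -0.178  0.048] w 0.133 yaw -3.09 tilt [ 0.01 -2.5 ]
```

```bash
python3 -m creep '[[[0,0,0.05,0,0,0,-1],[0,0,0.05,0,0,0,-1]]]' 4; python3 avg.py; python3 -m creep '[[[0,0,0,0,0,0,-0.8],[0,0,0,0,0,0,-0.7],[0,0,0,0,0,0,-0.6],[0,0,0,0,0,0,-0.4],[0,0,0,0,0,0,-0.2]]]' 4; python3 avg.py
```

```text
clock: 19.2
position: [0.5157, -0.2205, 0.1935]
ee_rot: [2.257, 2.139, -0.047]
force: [1.5, 1.1, 0.6]
width: 0.133
t 19.6 pos [ 0.5157 -0.2205  0.1936] F [1.6  0.24 0.82] M [-0.018 -0.388  0.042] w 0.13 yaw -3.09 tilt [ 0.  -2.5]
clock: 20.1
position: [0.5156, -0.2205, 0.1936]
ee_rot: [2.258, 2.139, -0.047]
force: [0.1, 0.5, -0.2]
width: 0.325
t 20.5 pos [ 0.5157 -0.2205  0.1936] F [-0.35 -0.1   0.04] M [ 0.024 -0.118  0.004] w 0.4 yaw -3.09 tilt [ 0.  -2.5]
```

```bash
python3 -m creep '[[[0,0,0,0,0,0,0.2],[0,0,0,0,0,0,0.4],[0,0,0,0,0,0,0.4],[0,0,0,0,0,0,0.4]]]' 4
python3 - <<'E'
from h import *
cv2.imwrite("pics/side5.png",arm.get_image("side")[:,:,::-1])
crop("pics/side5.png","pics/s5.png",330,290,490,440,5,1.8)
E
```

```text
clock: 20.9
position: [0.5157, -0.2205, 0.1936]
ee_rot: [2.257, 2.139, -0.047]
force: [-0.4, -0.1, -0.1]
width: 0.678
```

View pics/s5.png

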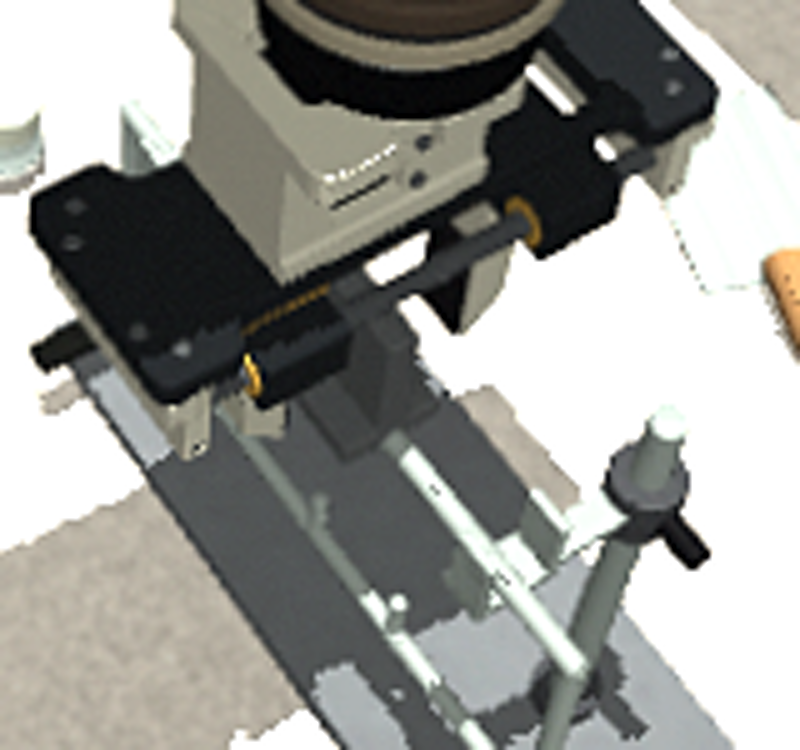

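The picture shows the jaws clear on both sides of the plate, at crop (265,420) and (470,310), and the rack hasn't moved. I'll rise straight along the tool's axis and then retreat.

```bash
python3 -m creep '[[[0,0,1,0,0,0,0.4],[0,0.1,2.5,0,0,0,0.4],[0,0.2,4.5,0,0,0,0.4],[0,0.3,7,0,0,0,0.4],[0,0.4,10,0,0,0,0.4]]]' 4; python3 -m creep '[[[-3,0,2,0,0,0,0.4],[-7,0,4,0,0,0,0.4],[-10,0,6,0,0,0,0.4],[-13,0,6,0,0,0,0.4],[-13,0,6,0,0,0,0.4]]]'
python3 - <<'E'
from h import *
for n in ("side","top"): cv2.imwrite(f"pics/{n}6.png",arm.get_image(n)[:,:,::-1])
crop("pics/side6.png","pics/s6.png",320,270,490,440,4,1.6)
crop("pics/top6.png","pics/t6.png",340,205,490,315,5,2.5)
E
python3 avg.py
```

```text
clock: 21.45
position: [0.5153, -0.2163, 0.2948]
ee_rot: [2.258, 2.139, -0.047]
force: [0.3, -0.6, 0.2]
width: 0.7
clock: 21.95
position: [0.3829, -0.2169, 0.3553]
ee_rot: [2.258, 2.134, -0.048]
force: [0.1, -0.2, -0.7]
width: 0.697
t 22.45 pos [ 0.3863 -0.2163  0.3535] F [ 0.05 -0.07 -0.02] M [ 0.034 -0.096 -0.01 ] w 0.698 yaw -3.05 tilt [-0.02 -2.47]
```

View pics/s6.png

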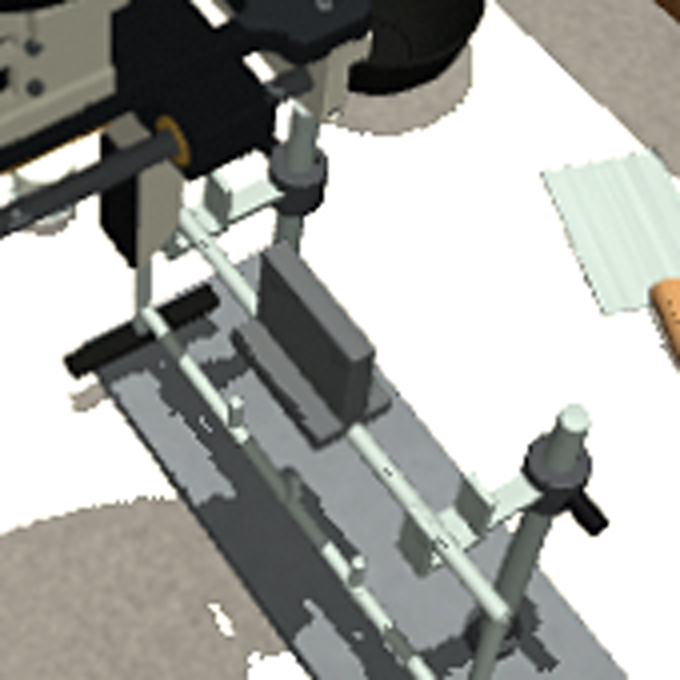

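View pics/t6.png

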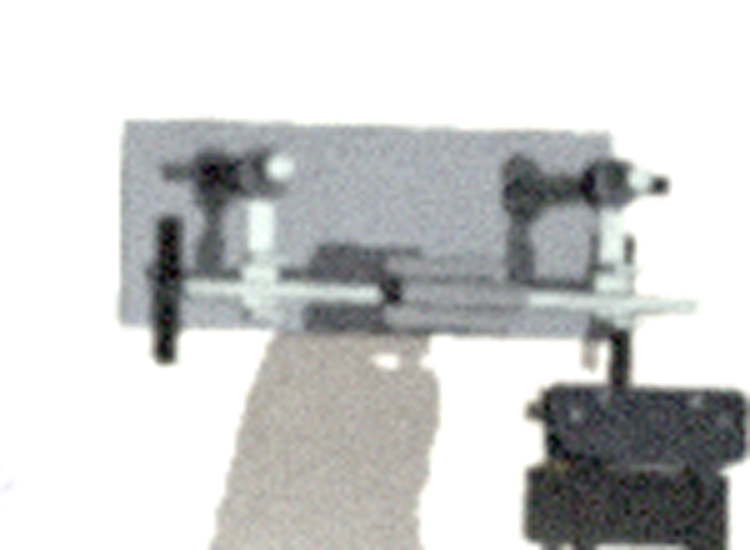

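The rack hangs free with its bar in both hooks: crop rows about 289 on the left and 302 on the right in the top view. I'll check x, y, height, stillness and the other things before handing in.

Run:
```python
from h import *
np.set_printoptions(precision=4,suppress=True)
T=lambda p:(p[0]/5+340,p[1]/5+205)
S=lambda p:(p[0]/4+320,p[1]/4+270)
th=-.045;o=np.array([.5139,-.2135]);c,s=np.cos(th),np.sin(th);Rm=np.array([[c,-s],[s,c]])  # top-only origin
for p,z in [((262,289),.158),((615,302),.166)]: print("top bar in stand",Rm.T@(plane("top",T(p),z)[:2]-o))
print("foot L",Rm.T@(plane("top",T((168,290)),.04)[:2]-o))
print("bar right end tri",tri(S((503,607)),T((692,307))))
for p in [(503,607)]: print("side right end",Rm.T@(plane("side",S(p),.171)[:2]-[.517,-.2146]))
a=arm.get_image("top").astype(int)
for i in range(10): b=arm.get_image("top").astype(int)
d=np.abs(a-b).max(2)[205:315,340:490]; print("motion",d.mean(),d.max())
im0=cv2.imread("pics/top0.png").astype(int);d=cv2.GaussianBlur(np.abs(b[:,:,::-1]-im0).max(2).astype(np.uint8),(5,5),0)
cv2.imwrite("pics/diff.png",np.clip(d.astype(int)*4,0,255).astype(np.uint8))
```

```text
top bar in stand [-0.0007  0.0839]
top bar in stand [-0.002  -0.0856]
foot L [-0.0002  0.1125]
bar right end tri (array([ 0.5075, -0.3347,  0.1766]), np.float64(0.00621798733740839))
side right end [ 0.0012 -0.1203]
motion 3.314909090909091 28
```

View pics/diff.png

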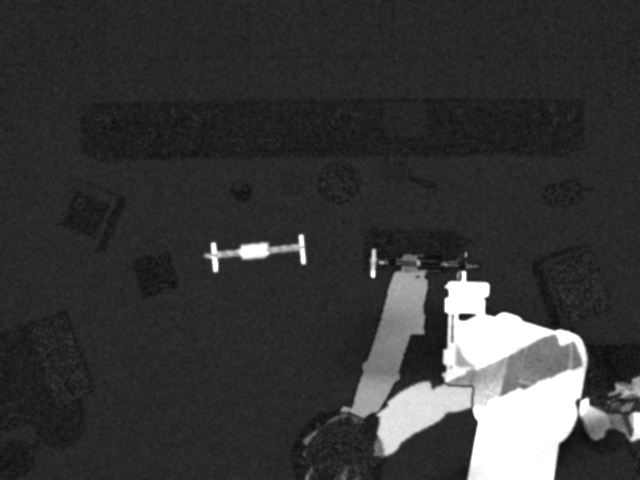

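The difference picture shows changes only at the rack, the arm and its shadow. The jar, tray, cast, bowl, spatula, bottle and articulator have not moved, and the rack is still to within picture noise. I'm handing the job in.

Run:
```python
from cell import arm
print(arm.sign_off())
```

```text
the job is handed in; nothing more can be done
None
```

The rack is hanging from both hooks and released. I handed the job in at about 23 s; sign-off gave no verdict.

**What I did:** I gripped the plate (the opening read about 12 mm, which matches it) and lifted the rack, about 3.7 N. From the first pictures the left hook looked about 8 mm lower than the right, so I tilted the rack 2.5° left-side down. I brought it in from the robot's side and lowered it in small steps. I then pressed it down for over a second with about 11.8 N in total, took most of the press off, opened the jaws and retreated.

**What the checks showed:**
- **Load on each hook:** this is inferred, not measured. While pressing down, the force rose at about 5 N/mm, which fits two sprung hooks bearing (6 N/mm nominal). The wrist moment put the load close to evenly split, roughly 5 to 6.5 N per hook. The moment reading is rough, because it seems to be taken about a point up at the wrist.
- **Bar position:** after release, the bar is within about 2 mm of the hanging line in x at both hooks.
- **Sideways position:** the rack's offset along y is less clear, about −7 mm from the left foot and +3 mm from the right end of the bar. Both are well inside the 30 mm allowed.
- **Height:** crossing the two views put the right end of the bar at 177 mm, but the rays missed each other by 6 mm. The tool height gives about 163 mm for the bar's middle, which I trust more.
- **Stillness and surroundings:** the rack did not move between pictures, nothing else on the bench had shifted, and the robot touches nothing.

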